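# Close the toddler's cup and hold it ready

## Robot

A 7-joint arm with a two-finger parallel gripper is mounted at the origin on the work surface. World frame = base frame: x ahead of the robot, y to its left, z up, the work surface at z = 0. Lengths are in m, angles in degrees, forces in N, time in s.
With the tool pointing down it reaches from about 0.35 to 0.9 m from the base axis. Payload 19.9 kg.
Tool frame: the origin (TCP) lies at the very end of the fingers, on their centre line; the grasp point (between the pads) lies ctrl.tcp_to_grasp behind it (ctrl.tcp_to_grasp is the distance from the TCP to the grasp point, in m); z points along the fingers, y is the line along which they close (so a half turn about z gives the same grasp; the last joint's range is limited). The gripper opens to 94 mm and grips with 3 to 60 N. Pads are 16 mm wide; open, the fingers measure 119 mm over their backs; the gripper's body (75 mm by 177 mm) begins 78 mm behind the grasp point.
Start: joints at [-70.674, 23.915, -0.59, 92.452, 0.269, 63.638, -3.037], TCP at [0.231, 0.581, 0.205] pointing down, gripper open.
Joint ranges: [-161.28, 161.28], [-22.2, 115.67], [-73.04, 71.86], [3.21, 147.25], [-68.34, 248.33], [10.77, 114.83], [-161.83, 161.83]. Speed limits (degrees/s): [108.29, 108.29, 136.94, 136.94, 172.46, 172.46, 172.46].

## Interface

Orientations are given as a 3x3 rotation matrix whose columns are the frame's x, y, z axes.
In Python, from station import ctrl gives the robot as it stands. The module is installed in compiled form; this text tells all that it offers.
- The arm moves only by the tool move_arm, never from a script. Its argument "commands" is a list of rows, each a list of 7 numbers: the shift along the tool's x, y, z each as a share of 20 cm, from -1 to 1, then the turn, a rotation vector about the tool's x, y, z each as a share of 180 degrees, from -1 to 1, then the opening, from 0 (shut) to 1 (fully open). In form: [[x, y, z, rx, ry, rz, gripper], ...]. A call has 1 to 10 rows; each row shifts and turns the commanded pose from where the row before left it, along the tool's axes as they then stand; what a row does not reach is not made up. A row lasts 1/8 s, in which the tool goes at most 62.5 mm and 10.7 degrees, less where a joint would pass 70% of its speed; a pose out of reach is approached as far as the arm can. A call with a number of a shift or a turn outside -1 to 1 is refused whole. A call with a gripper value outside its range is refused whole. The fingers move at their own pace and stop on an object; "force" is the grip in N (left out, the last holds). Time passes only in rows, so rows that do not move let the fingers close. It gives the time, the measured TCP pose, the force, the opening and the grip force at its end, in the units of the state.
- ctrl.get_state(): the state, without advancing time (a new reading comes with each control period).
- ctrl.camera(name): name is "scene" or "side" or "wrist"; returns a dict with "frame" (400x640x3 uint8, red, green, blue), "depth" (400x640 float32, m along the optical axis (not along the pixel's ray), 0 where there is no reading), "fx", "fy", "cx", "cy" (pixels), "R" (3x3) and "t" (3): a world point X has camera coordinates R X + t. Camera axes: x right, y down, z forward; pixel columns grow to the right and rows downward; lengths in m; the calibration is good to about 2 mm. A picture is of the moment at which its call begins.
- ctrl.close_job(): hands the job in; it is judged then, once.
Trained networks look in the newest picture that a camera, given by its name, has taken for a name from the list of things; names that differ only in an ending like _2 or _b are one class to them, and where a whole thing is asked for, a point or a joint stands for the part that bears it (a point fixed in the world has none). Each returns a list of dicts, best first, with "conf" (0 to 1); they miss things now and then, are a little off and sometimes report something else, mostly with a low value. They report only what shows in the picture. A call takes as long as a camera call. They do not tell look-alikes from the thing itself.
- ctrl.search_frame(camera, label): "extent" ([left, top, width, height] in pixels, round what is visible of it).
- ctrl.regions_of(camera, label): "mask" (400x640 bool, what is visible of it) and "extent" ([left, top, width, height] in pixels, round what is visible of it).
The state is a dict: "time_s": time; "joint_pos": joint angles; "joint_vel": joint speeds; "joint_torque": joint torques, N m; "position": TCP position; "orientation": TCP orientation; "ft_force": force on the tool from outside, world axes, zero at the start; "moment": the same for the moment, N m; "width": opening from 0.0 (shut) to 1.0 (fully open); "finger_force": force on a finger pad.
Only numpy, scipy, OpenCV 4.12 (cv2) and the standard library are available. Lean on these libraries where they do the work, as an engineer would, in place of code of your own. Each camera call takes 0.05 s, during which the arm holds its last target. There are 200 camera calls.

## Task

Make the toddler's steel drinking cup ready to hand over: while it stands on the nightstand, push its raised spout fully down so that it is shut, then pick the cup up and hold it still and level about 15 cm above the nightstand for three seconds, spout still shut. Keep the cup upright all along and leave everything else standing or lying where it is. Finish while still holding the cup in the air: do not put it down or let go.

Things in the scene. Friction and masses are not known exactly. Their poses are not given: they have to be found in the camera images.
- cup_mid (a point): centre of the toddler's cup, on its axis 47 mm above its underside; z up the cup, y along the line of its two handles. Closed upright steel cylinder, 60 mm in diameter, 0.3 to 0.5 kg: steel up to 80 mm above the underside, then a grey screw lid of the same 60 mm diameter from 82 to 94 mm, closing in to its top at 99 mm
- cup_grip (a point): point on the cup's axis 80 mm above its underside, axes as cup_mid. The two grey loop handles stand out on the +y and -y sides to 63 mm from the axis, between 11 and 58 mm above the underside; above 58 mm the sides are bare: best gripped there from above, fingers closing along the cup's x axis
- spout_top (a point): centre of the flat top of the push-pull spout, a white upright stub 21 mm in diameter (25 mm at its bead) in the middle of the cup's lid: 113 mm above the cup's underside when shut, up to 125 mm when open
- spout (a joint): how far the spout is drawn up, in m: 0 fully down (shut, on its stop), 0.012 fully up (open); it starts 0.009 to 0.012 up. Friction of 2.3 N holds it wherever it is left, less than the cup's weight: a cup lifted by its spout draws it open again
- tumbler: open steel tumbler without lid, handles or spout, 68 mm across the rim, 95 mm high; origin at the centre of its underside
- lotion: round white lotion bottle with a grey cap, 52 mm in diameter, 125 mm high; origin at the centre of its underside
- stack_cup: orange stacking cup, 72 mm across the rim, 50 mm high; origin at the centre of its underside
- hairbrush: wooden hairbrush lying on its bristles, 191 mm long, 54 mm wide, 28 mm high; origin under its middle, head towards its +x
- spoon: green silicone spoon lying flat, 140 mm long, along its x axis; origin on the surface under it
- pacifier: dummy lying on its 44 mm round shield, teat up, 30 mm high; origin at the centre of its underside
- teether: wooden teething ring lying flat, 68 mm across, 13 mm thick; origin at the centre of its underside
- cabinet_door_handle (a point): knob of the door, standing ajar, of the small white cabinet at the right of the nightstand: 220 mm deep, 260 wide, 230 high, fixed, its front facing -x; the door is hinged at its right edge (-y). The other fixed equipment (wipes box, monitor, night light, sound machine) stands along the back and left edges and is under 95 mm high
Not all that is in view belongs to the job. What is shaped like the tumbler but blue is not meant.

How it is judged:
By the outcome, as a careful person would: the job done as asked, in the order asked, and still so for the second after the job is handed in, while the arm keeps its last pose, push and grip.
It also fails if it takes over 53 s, if anything falls off the work surface, if the arm or the gripper's body presses on something with over 40 N, if the wrist force passes 120 N, or if a joint passes its speed limit or range.

## Working session

There is one attempt and no reset: what is moved stays moved. The work goes in short steps, Python scripts to look and compute and a tool call to move; the robot and the scene stay as the last step left them, time stands still between calls to the robot, and variables do not carry over. Pictures are saved under pics/ and viewed, at most 10 in all, crops included, and the job is handed in when it is done.

Besides the shell and the picture viewer there is one more tool, called after "Call:" by a JSON object that holds its "op" and its "data", one argument or row to a line. move_arm: Moves the arm, as the interface text tells. Its arguments: {"type":"object","properties":{"commands":{"type":"array","items":{"type":"array","items":{"type":"number","minimum":-1,"maximum":1}}},"force":{"type":"number"}},"required":["commands"]}

```bash
mkdir -p pics; cat > h.py <<'E'
import numpy as np,cv2
from station import ctrl
def world(c,m):
    v,u=np.nonzero(m&(c['depth']>0)); d=c['depth'][v,u]
    P=np.c_[(u-c['cx'])/c['fx']*d,(v-c['cy'])/c['fy']*d,d]
    return (P-c['t'])@c['R']
E
python3 - <<'E'
from h import *
s=ctrl.get_state();print(s['time_s'],s['position'],s['orientation'],s['width'],ctrl.tcp_to_grasp)
for n in ['scene','side']:
    c=ctrl.camera(n);f=c['frame'][:,:,::-1].copy()
    print(n,'campos',-c['R'].T@c['t'])
    for l in ['cup_mid','spout_top','tumbler','lotion']:
        for r in ctrl.regions_of(n,l)[:4]:
            P=world(c,r['mask']);print(l,round(r['conf'],2),r['extent'],np.median(P,0).round(3),np.percentile(P,2,axis=0).round(3),np.percentile(P,98,axis=0).round(3))
    cv2.imwrite(f'pics/{n}0.png',f)
E
```

```text
0.0 [0.23101579 0.58033892 0.20482091] [[-9.29127895e-01  3.69758363e-01 -3.28507591e-04]
 [ 3.69758487e-01  9.29127171e-01 -1.16651517e-03]
 [-1.26103411e-04 -1.20531026e-03 -9.99999266e-01]] 0.9980131349858894 0.0188
scene campos [ 1.03487201 -0.56163504  0.77568966]
cup_mid 0.8 [323.6, 154.6, 25.4, 43.0] [0.487 0.151 0.073] [0.455 0.114 0.01 ] [0.506 0.187 0.125]
spout_top 0.46 [335.8, 159.4, 8.8, 2.4] [0.477 0.167 0.123] [0.376 0.157 0.   ] [0.487 0.32  0.128]
tumbler 0.79 [318.1, 251.0, 30.6, 52.3] [ 0.694 -0.109  0.064] [ 0.661 -0.137  0.002] [ 0.724 -0.074  0.097]
tumbler 0.73 [346.2, 214.5, 29.0, 43.6] [0.663 0.021 0.065] [ 0.629 -0.002  0.002] [0.692 0.063 0.096]
tumbler 0.62 [281.0, 222.6, 29.2, 46.0] [ 0.566 -0.098  0.066] [ 0.531 -0.124  0.003] [ 0.594 -0.061  0.096]
lotion 0.98 [234.6, 216.9, 20.2, 49.2] [ 0.486 -0.176  0.07 ] [ 0.464 -0.192  0.007] [ 0.498 -0.15   0.126]
lotion 0.57 [308.1, 216.9, 12.0, 16.5] [0.522 0.01  0.008] [0.502 0.001 0.004] [0.535 0.03  0.03 ]
side campos [-0.00475962 -0.78899849  0.7926667 ]
cup_mid 0.55 [239.5, 170.9, 36.0, 54.0] [0.466 0.149 0.06 ] [ 0.444  0.112 -0.001] [0.538 0.283 0.124]
tumbler 0.97 [380.7, 204.5, 26.9, 46.7] [ 0.681 -0.116  0.065] [ 0.66  -0.138  0.003] [ 0.722 -0.075  0.094]
tumbler 0.83 [335.2, 179.2, 29.8, 37.4] [0.652 0.018 0.069] [ 0.627 -0.003  0.021] [0.689 0.061 0.094]
tumbler 0.64 [329.3, 217.0, 31.5, 48.1] [ 0.559 -0.108  0.069] [ 0.528 -0.127 -0.001] [ 0.61  -0.06   0.095]
tumbler 0.24 [243.7, 171.6, 31.3, 49.9] [0.466 0.148 0.064] [0.444 0.112 0.002] [0.499 0.219 0.124]
```

```bash
python3 - <<'E'
import cv2,numpy as np
a=cv2.imread('pics/scene0.png');b=cv2.imread('pics/side0.png')
cv2.imwrite('pics/scene1.png',cv2.resize(a,(800,500)))
x=cv2.resize(a[120:220,270:400],(520,400),interpolation=cv2.INTER_CUBIC)
y=cv2.resize(b[140:240,210:280],(280,400),interpolation=cv2.INTER_CUBIC)
cv2.imwrite('pics/crop.png',np.hstack([x,y]))
E
```

```text
(no output)
```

View pics/scene1.png

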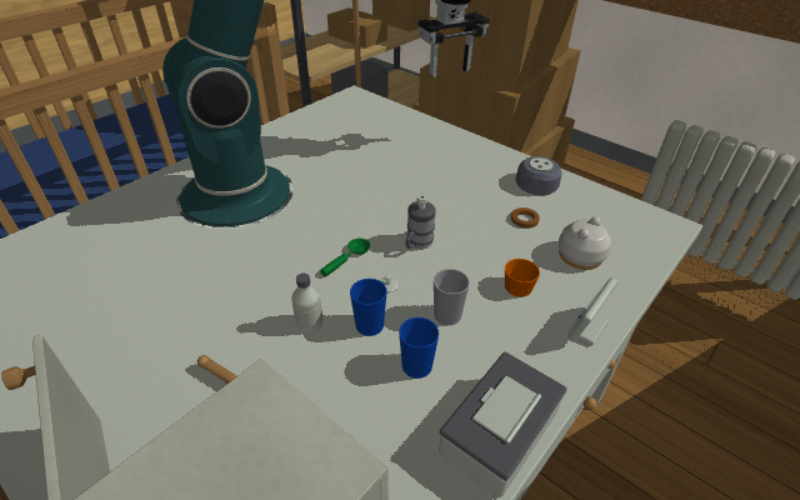

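View pics/crop.png

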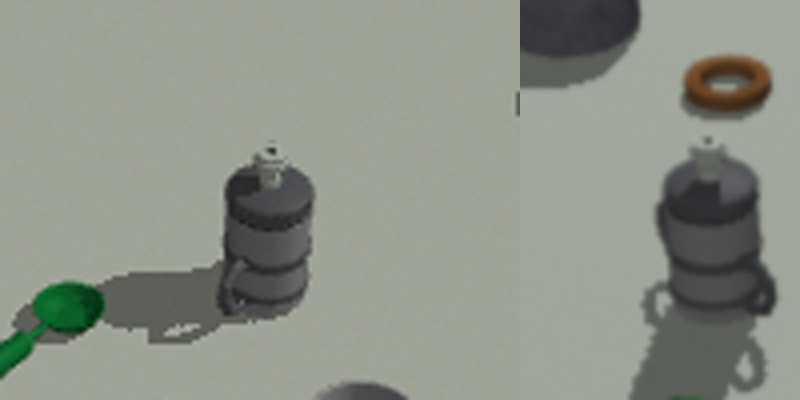

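The scene shows the lidded grey cup with its white spout at original pixel (337,178). The things it could be taken for are the grey tumbler at (360,238), the blue tumblers at (295,245) and (334,278), and the lotion at (245,242). Only the first has a lid, handles and a raised spout. The crop confirms this: the spout is up and the handles are at lower left and on the far side.

```bash
cat >> h.py <<'E'
from scipy.optimize import least_squares
def fit(P,z0,z1,c0,r=.03):
    Q=P[(P[:,2]>z0)&(P[:,2]<z1)&(np.hypot(*(P[:,:2]-c0).T)<.05)]
    s=least_squares(lambda c:np.hypot(*(Q[:,:2]-c).T)-r,c0,loss='soft_l1',f_scale=.002)
    return s.x,len(Q),np.abs(s.fun).mean()
def cupinfo(names,c0=np.array([.476,.155])):
    A=[]
    for n in names:
        c=ctrl.camera(n);P=world(c,np.ones((400,640),bool))
        P=P[(np.hypot(*(P[:,:2]-c0).T)<.085)&(P[:,2]>.004)&(P[:,2]<.14)]
        x,k,e=fit(P,.062,.079,c0);print(n,'side',x.round(4),k,e.round(4))
        x2,k,e=fit(P,.083,.092,c0);print(n,'lid',x2.round(4),k,e.round(4))
        T=P[(P[:,2]>.106)&(np.hypot(*(P[:,:2]-x).T)<.03)];t=T[T[:,2]>np.percentile(T[:,2],60)] if len(T) else T
        print(n,'spout',len(T),T.mean(0).round(4) if len(T) else 0,'top mean',t.mean(0) if len(t) else 0,'lid-top z',np.median(P[(P[:,2]>.094)&(P[:,2]<.103)][:,2]))
        r=np.hypot(*(P[:,:2]-x).T);H=P[(r>.04)&(r<.066)&(P[:,2]>.012)&(P[:,2]<.062)]-[*x,0]
        a=np.degrees(np.arctan2(H[:,1],H[:,0]));print(n,'handle',len(H),np.histogram(a,bins=24,range=(-180,180))[0], 'mod180', np.degrees(np.angle(np.exp(2j*np.radians(a)).mean())/2))
E
python3 - <<'E'
from h import *
cupinfo(['scene','side'])
c=ctrl.camera('wrist');s=ctrl.get_state();R=np.array(s['orientation'])
print('wrist cam in tool',R.T@(-c['R'].T@c['t']-s['position']),'\n',c['R']@R,c['fx'])
d=np.array([.477,.155,.30])-s['position'];print('to above cup in tool /0.2',(R.T@d/.2).round(3))
E
```

```text
scene side [0.4746 0.1703] 111 0.0011
scene lid [0.4746 0.1696] 55 0.0011
scene spout 63 [0.4776 0.1656 0.1215] top mean [0.47609347 0.16775322 0.125962  ] lid-top z 0.09838193830497358
scene handle 53 [ 0  0  0  0  0  0 53  0  0  0  0  0  0  0  0  0  0  0  0  0  0  0  0  0] mod180 -79.14166194396995
side side [0.4744 0.1688] 134 0.0013
side lid [0.474  0.1687] 80 0.0013
side spout 68 [0.4723 0.1645 0.1207] top mean [0.47464758 0.1665656  0.12431577] lid-top z 0.0971336515488352
side handle 87 [ 0  0  0  0  0  0 68  0  0  0  0  0  0  0  0  0  0  0 16  3  0  0  0  0] mod180 -82.40639703917199
wrist cam in tool [ 0.08156112 -0.00026544 -0.17889037] 
 [[-1.69349163e-04  9.99999957e-01 -2.40239374e-04]
 [-9.60567429e-01 -2.29469149e-04 -2.78047050e-01]
 [-2.78047093e-01  1.83679083e-04  9.60567426e-01]] 285.09612267878
to above cup in tool /0.2 [-1.929 -1.523 -0.473]
```

Call:
{"op": "move_arm", "data": {
  "commands": [
    [-0.19,-0.146,-0.02,0,0,0,0],
    [-0.19,-0.146,-0.02,0,0,0,0],
    [-0.19,-0.146,-0.02,0,0,0,0],
    [-0.19,-0.146,-0.02,0,0,0,0],
    [-0.19,-0.146,-0.02,0,0,0,0],
    [-0.19,-0.146,-0.02,0,0,0,0],
    [-0.19,-0.146,-0.02,0,0,0,0],
    [-0.19,-0.146,-0.02,0,0,0,0],
    [-0.19,-0.146,-0.02,0,0,0,0],
    [-0.18,-0.146,0,0,0,0,0]
  ],
  "force": 30
}}

```text
time_s: 1.9
position: [0.4752, 0.1682, 0.242]
orientation: [[-0.929, 0.37, 0.001], [0.37, 0.929, 0.0], [-0.001, 0.001, -1.0]]
ft_force: [0.1, 0.5, -0.6]
width: 0.006
finger_force: 0.0
```

Call:
{"op": "move_arm", "data": {
  "commands": [
    [0,0,0,0,0,0.055,0],
    [0,0,0,0,0,0.055,0],
    [0,0,0,0,0,0.055,0],
    [0,0,0,0,0,0.055,0],
    [0,0,0,0,0,0.055,0],
    [0,0,0,0,0,0.055,0],
    [0,0,0,0,0,0,0],
    [0,0,0,0,0,0,0]
  ]
}}

```text
time_s: 2.9
position: [0.4743, 0.1697, 0.2415]
orientation: [[-0.159, 0.987, 0.0], [0.987, 0.159, 0.0], [-0.0, 0.0, -1.0]]
ft_force: [0.3, -0.1, 0.9]
width: 0.005
finger_force: 0.0
```

```bash
python3 - <<'E'
from h import *
s=ctrl.get_state();R=np.array(s['orientation']);print(s['time_s'],s['position'],R.round(4),s['joint_pos'],s['ft_force'],s['width'])
cupinfo(['scene','wrist'],np.array([.4745,.169]))
d=np.array([.4745,.1693,.14])-s['position'];print('tool m',(R.T@d).round(4))
c=ctrl.camera('wrist');cv2.imwrite('pics/w1.png',c['frame'][:,:,::-1])
E
```

```text
2.9 [0.47432166 0.16966467 0.24152427] [[-1.589e-01  9.873e-01  1.000e-04]
 [ 9.873e-01  1.589e-01  0.000e+00]
 [-0.000e+00  1.000e-04 -1.000e+00]] [-41.95093389   9.59519358  21.1009403  107.58949297  -3.84313534
  63.49262929 -10.25929999] [ 0.28970179 -0.10191416  0.88578542] 0.005297447464652254
scene side [0.475  0.1704] 106 0.001
scene lid [0.4754 0.1697] 54 0.0012
scene spout 62 [0.4775 0.1657 0.1214] top mean [0.47517341 0.16787916 0.12571919] lid-top z 0.09852636438471955
scene handle 50 [ 0  0  0  0  0  0 47  3  0  0  0  0  0  0  0  0  0  0  0  0  0  0  0  0] mod180 -79.20195993903008
wrist side [0.4742 0.1683] 72 0.0001
wrist lid [0.474  0.1684] 75 0.0003
wrist spout 391 [0.4739 0.1697 0.1232] top mean [0.47392027 0.16932708 0.12494819] lid-top z 0.09715338040868186
wrist handle 192 [  0   0   0   0   0   0  62   0   0   0   0   0   0   0   0   0   0   0
 130   0   0   0   0   0] mod180 -81.62750961906993
tool m [-4.000e-04  1.000e-04  1.015e-01]
```

View pics/w1.png

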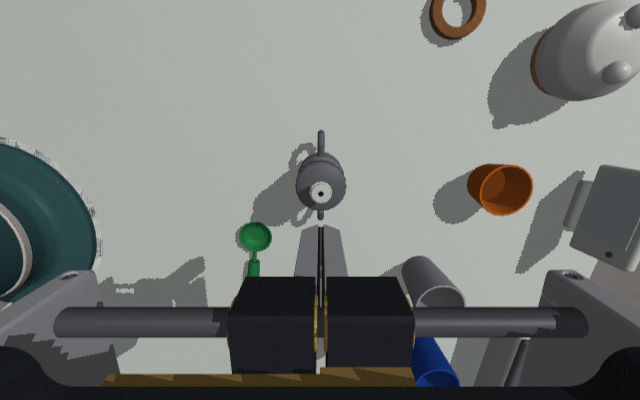

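The wrist view shows the cup at (321,180) with its handles along the tool's x, aligned for gripping, and the spout up at (320,192). Pressing now.

Call:
{"op": "move_arm", "data": {
  "commands": [
    [0,0,0.25,0,0,0,0],
    [0,0,0.2,0,0,0,0],
    [0,0,0.06,0,0,0,0],
    [0,0,0.03,0,0,0,0],
    [0,0,0.02,0,0,0,0],
    [0,0,0.01,0,0,0,0],
    [0,0,0.01,0,0,0,0],
    [0,0,0.01,0,0,0,0],
    [0,0,0,0,0,0,0]
  ]
}}

```text
time_s: 4.18
position: [0.4744, 0.1696, 0.1235]
orientation: [[-0.155, 0.988, 0.0], [0.988, 0.155, -0.0], [-0.0, 0.0, -1.0]]
ft_force: [-0.5, 0.3, -1.1]
width: 0.005
finger_force: 0.0
```

Call:
{"op": "move_arm", "data": {
  "commands": [
    [0,0,0.01,0,0,0,0],
    [0,0,0.01,0,0,0,0],
    [0,0,0.01,0,0,0,0],
    [0,0,0.005,0,0,0,0],
    [0,0,0.005,0,0,0,0],
    [0,0,0.005,0,0,0,0],
    [0,0,0,0,0,0,0]
  ]
}}

```text
time_s: 5.05
position: [0.4742, 0.1695, 0.1143]
orientation: [[-0.155, 0.988, -0.0], [0.988, 0.155, -0.0], [-0.0, -0.0, -1.0]]
ft_force: [1.0, 0.9, -0.6]
width: 0.005
finger_force: 0.2
```

Call:
{"op": "move_arm", "data": {
  "commands": [
    [0,0,0.005,0,0,0,0],
    [0,0,0.003,0,0,0,0],
    [0,0,0.003,0,0,0,0],
    [0,0,0,0,0,0,0]
  ]
}}

```text
time_s: 5.55
position: [0.4749, 0.1698, 0.1131]
orientation: [[-0.154, 0.988, 0.001], [0.988, 0.154, 0.001], [0.001, 0.001, -1.0]]
ft_force: [-3.6, -0.9, 18.1]
width: 0.004
finger_force: 9.2
```

Call:
{"op": "move_arm", "data": {
  "commands": [
    [0,0,-0.02,0,0,0,0],
    [0,0,-0.1,0,0,0,0],
    [0,0,-0.3,0,0,0,1],
    [0,0,-0.2,0,0,0,1],
    [0,0,0,0,0,0,1],
    [0,0,0,0,0,0,1],
    [0,0,0,0,0,0,1],
    [0,0,0,0,0,0,1]
  ]
}}

```text
time_s: 6.55
position: [0.474, 0.1694, 0.2355]
orientation: [[-0.155, 0.988, -0.001], [0.988, 0.155, -0.001], [-0.001, -0.001, -1.0]]
ft_force: [0.4, -0.4, 0.1]
width: 0.608
finger_force: 0.0
```

```bash
python3 - <<'E'
from h import *
s=ctrl.get_state();R=np.array(s['orientation']);print(s['time_s'],s['position'],s['width'],s['ft_force'])
cupinfo(['scene','wrist'],np.array([.4745,.169]))
d=np.array([.4742,.1688,.062])-s['position'];print('tool m',(R.T@d).round(4),(R.T@d/.2).round(4))
c=ctrl.camera('wrist');cv2.imwrite('pics/w2.png',c['frame'][:,:,::-1])
E
```

```text
6.55 [0.47404011 0.16943119 0.23546592] 0.6080165681048588 [ 0.41609822 -0.35139852  0.12401683]
scene side [0.4749 0.17  ] 104 0.001
scene lid [0.475  0.1696] 58 0.0011
scene spout 48 [0.477  0.1668 0.1117] top mean [0.4765915  0.16797551 0.1144355 ] lid-top z 0.0979460183452797
scene handle 53 [ 0  0  0  0  0  0 52  1  0  0  0  0  0  0  0  0  0  0  0  0  0  0  0  0] mod180 -79.24709239711873
wrist side [0.4741 0.1682] 78 0.0001
wrist lid [0.4742 0.1684] 77 0.0004
wrist spout 373 [0.4739 0.1697 0.1113] top mean [0.47368243 0.16858835 0.11293209] lid-top z 0.09715289801377518
wrist handle 186 [  0   0   0   0   0   0  56   0   0   0   0   0   0   0   0   0   0   0
 130   0   0   0   0   0] mod180 -81.30891184332661
tool m [-0.0005  0.0003  0.1735] [-0.0026  0.0014  0.8673]
```

View pics/w2.png

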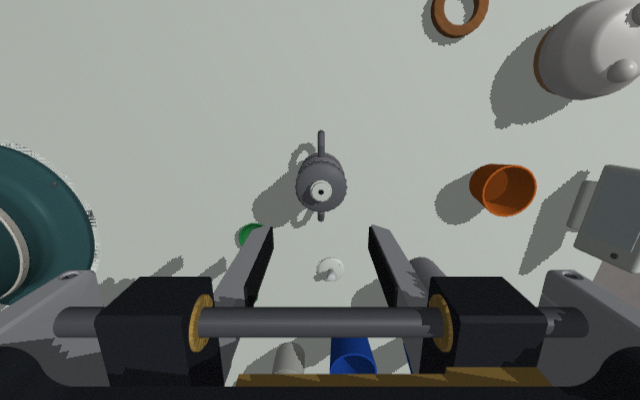

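The spout top is now at 0.113 m, so it is shut. The cup hasn't moved, still at (321,180). Next I finish opening the fingers and descend.

Call:
{"op": "move_arm", "data": {
  "commands": [
    [0,0,0,0,0,0,1],
    [0,0,0,0,0,0,1],
    [0,0,0,0,0,0,1],
    [0,0,0,0,0,0,1],
    [0,0,0.2,0,0,0,1],
    [0,0,0.2,0,0,0,1],
    [0,0,0.2,0,0,0,1],
    [0,0,0.15,0,0,0,1],
    [0,0,0.1,0,0,0,1],
    [0,0,0.01,0,0,0,1]
  ]
}}

```text
time_s: 7.95
position: [0.4737, 0.1692, 0.0633]
orientation: [[-0.155, 0.988, -0.002], [0.988, 0.155, -0.001], [-0.001, -0.002, -1.0]]
ft_force: [0.3, -0.3, -0.2]
width: 1.002
finger_force: 0.0
```

Call:
{"op": "move_arm", "data": {
  "commands": [
    [0,0,0,0,0,0,0.55],
    [0,0,0,0,0,0,0.3],
    [0,0,0,0,0,0,0.3],
    [0,0,0,0,0,0,0.3],
    [0,0,0,0,0,0,0.3],
    [0,0,0,0,0,0,0.3],
    [0,0,0,0,0,0,0.3],
    [0,0,0,0,0,0,0.3]
  ],
  "force": 35
}}

```text
time_s: 8.95
position: [0.4745, 0.1697, 0.0646]
orientation: [[-0.155, 0.988, 0.0], [0.988, 0.155, 0.0], [0.0, 0.0, -1.0]]
ft_force: [-2.5, -0.2, 6.7]
width: 0.63
finger_force: 35.0
```

Call:
{"op": "move_arm", "data": {
  "commands": [
    [0,0,-0.02,0,0,0,0.3],
    [0,0,-0.05,0,0,0,0.3],
    [0,0,-0.08,0,0,0,0.3],
    [0,0,-0.1,0,0,0,0.3],
    [0,0,-0.12,0,0,0,0.3],
    [0,0,-0.12,0,0,0,0.3],
    [0,0,-0.1,0,0,0,0.3],
    [0,0,-0.08,0,0,0,0.3],
    [0,0,-0.05,0,0,0,0.3],
    [0,0,-0.03,0,0,0,0.3]
  ]
}}

```text
time_s: 10.2
position: [0.4743, 0.1696, 0.2147]
orientation: [[-0.155, 0.988, 0.0], [0.988, 0.155, -0.0], [-0.0, 0.0, -1.0]]
ft_force: [0.3, 0.6, -3.9]
width: 0.634
finger_force: 35.0
```

```bash
python3 - <<'E'
from h import *
s=ctrl.get_state();R=np.array(s['orientation']);print(s['time_s'],s['position'],s['width'],s['ft_force'],s['moment'],s['finger_force'])
c0=np.array(s['position'][:2]);fs=[]
for n in ['scene','side']:
    c=ctrl.camera(n);P=world(c,np.ones((400,640),bool))
    P=P[(np.hypot(*(P[:,:2]-c0).T)<.07)&(P[:,2]>.08)&(P[:,2]<.3)]
    for a in (.152,.166,.19,.2):
        x=fit(P,a,a+.012,c0);print(n,a,x[0].round(4),x[1])
    print('zmin',np.percentile(P[:,2],[0,1,2]).round(4))
    f=c['frame'];p=c['R']@np.array([*c0,.2])+c['t'];u,v=int(p[0]/p[2]*c['fx']+c['cx']),int(p[1]/p[2]*c['fy']+c['cy']);print(u,v)
    fs.append(cv2.resize(f[max(v-50,0):max(v-50,0)+100,u-50:u+50,::-1],(400,400),interpolation=cv2.INTER_CUBIC))
cv2.imwrite('pics/held.png',np.hstack(fs))
E
```

```text
10.2 [0.47428276 0.16961226 0.21467692] 0.6339473488051016 [ 0.32914912  0.56779805 -3.91741325] [-0.03199623  0.08976531 -0.03957874] 34.99881712021306
scene 0.152 [0.4743 0.1704] 50
scene 0.166 [0.4747 0.1688] 92
scene 0.19 [0.4753 0.1695] 79
scene 0.2 [0.4748 0.1692] 119
zmin [0.1514 0.1568 0.1587]
338 133
side 0.152 [0.4749 0.1691] 69
side 0.166 [0.4747 0.1682] 120
side 0.19 [0.4742 0.1677] 100
side 0.2 [0.4747 0.1683] 129
zmin [0.1478 0.1538 0.1568]
254 147
```

View pics/held.png

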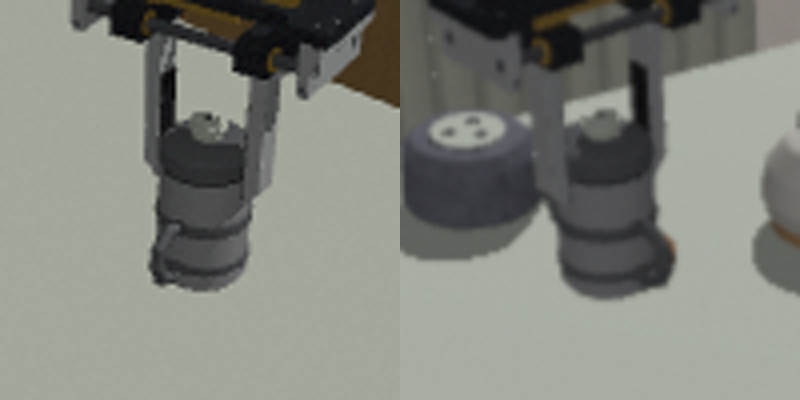

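The cup hangs level with its underside at about 0.15 m and the spout down, at (208,125) and (605,120) in the picture. Holding for over three seconds.

Call:
{"op": "move_arm", "data": {
  "commands": [
    [0,0,0,0,0,0,0.3],
    [0,0,0,0,0,0,0.3],
    [0,0,0,0,0,0,0.3],
    [0,0,0,0,0,0,0.3],
    [0,0,0,0,0,0,0.3],
    [0,0,0,0,0,0,0.3],
    [0,0,0,0,0,0,0.3],
    [0,0,0,0,0,0,0.3],
    [0,0,0,0,0,0,0.3],
    [0,0,0,0,0,0,0.3]
  ]
}}

```text
time_s: 11.55
position: [0.4743, 0.1696, 0.2143]
orientation: [[-0.155, 0.988, -0.0], [0.988, 0.155, -0.0], [-0.0, -0.0, -1.0]]
ft_force: [0.0, 0.1, -3.2]
width: 0.634
finger_force: 35.0
```

Call:
{"op": "move_arm", "data": {
  "commands": [
    [0,0,0,0,0,0,0.3],
    [0,0,0,0,0,0,0.3],
    [0,0,0,0,0,0,0.3],
    [0,0,0,0,0,0,0.3],
    [0,0,0,0,0,0,0.3],
    [0,0,0,0,0,0,0.3],
    [0,0,0,0,0,0,0.3],
    [0,0,0,0,0,0,0.3],
    [0,0,0,0,0,0,0.3],
    [0,0,0,0,0,0,0.3]
  ]
}}

```text
time_s: 12.8
position: [0.4743, 0.1696, 0.2143]
orientation: [[-0.155, 0.988, 0.0], [0.988, 0.155, -0.0], [-0.0, 0.0, -1.0]]
ft_force: [0.4, -0.1, -4.4]
width: 0.633
finger_force: 35.0
```

Call:
{"op": "move_arm", "data": {
  "commands": [
    [0,0,0,0,0,0,0.3],
    [0,0,0,0,0,0,0.3],
    [0,0,0,0,0,0,0.3],
    [0,0,0,0,0,0,0.3],
    [0,0,0,0,0,0,0.3],
    [0,0,0,0,0,0,0.3],
    [0,0,0,0,0,0,0.3],
    [0,0,0,0,0,0,0.3],
    [0,0,0,0,0,0,0.3],
    [0,0,0,0,0,0,0.3]
  ]
}}

```text
time_s: 14.05
position: [0.4744, 0.1696, 0.2143]
orientation: [[-0.155, 0.988, 0.0], [0.988, 0.155, -0.0], [-0.0, 0.0, -1.0]]
ft_force: [-0.3, 0.6, -3.9]
width: 0.633
finger_force: 35.0
```

```bash
python3 - <<'E'
from h import *
s=ctrl.get_state();print(s['time_s'],s['position'],s['width'],s['ft_force'],s['finger_force'])
c=ctrl.camera('side');P=world(c,np.ones((400,640),bool));c0=s['position'][:2]
P=P[(np.hypot(*(P[:,:2]-c0).T)<.016)&(P[:,2]>.14)&(P[:,2]<.29)]
print('spout top z',np.percentile(P[:,2],[50,95,99]),'expected shut',s['position'][2]-.0646+.113)
print(ctrl.close_job())
E
```

```text
14.05 [0.47438047 0.16959035 0.21428846] 0.6334309780388839 [-0.30233965  0.58764208 -3.85538022] 34.99851463828236
spout top z [0.25587726 0.26300257 0.26360826] expected shut 0.2626884642145348
the job is handed in; nothing more can be done
None
```

The cup's spout is pushed shut, and the arm held the cup still and level about 15 cm above the nightstand for over three seconds; I handed the job in at about 14 s with the cup still in the gripper.

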